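Index the honey sample carousel by one hole

ROBOT

A 6-joint arm with a two-finger parallel gripper is mounted at the origin on the work surface. World frame = base frame: x ahead of the robot, y to its left, z up, the work surface at z = 0. Lengths are in m, angles in rad, forces in N, time in s.
With the tool pointing down it reaches from about 0.3 to 1 m from the base axis. Payload 5.1 kg.
Tool frame: the origin (TCP) lies midway between the tips of the shut fingers; the grasp point (between the pads) lies 19 mm behind it (robot.hold_point_z is the z of the grasp point in the tool frame, in m); z points along the fingers, x is the direction in which the jaws open and shut, and the axes are right-handed (so a half turn about z gives the same grasp; the last joint's range is limited). The gripper opens to 95 mm and grips with 3 to 60 N. Pads are 20 mm wide; open, the fingers measure 119 mm over their backs; the gripper's body (75 mm by 180 mm) begins 59 mm behind the grasp point.
Start: joints at [-0.083, 0.124, 1.65, -0, 1.367, -0.083], TCP at [0.65, -0, 0.215] pointing down, gripper open.
Joint ranges: [-2.61, 2.61], [-1.02, 2.33], [0.03, 2.71], [-1.35, 4.49], [0.32, 2.68], [-2.91, 2.91]. Speed limits (rad/s): [2.57, 2.57, 3.14, 3.14, 3.14, 3.14].

INTERFACE

Orientations are given as a rotation vector (axis times angle).
In Python, from plant import robot gives the robot as it stands.
- The arm moves only by the tool arm_command, never from a script. Its argument "deltas" is a list of rows, each an object of numbers: "dx", "dy", "dz": the shift along the tool's x, y, z in mm; "rx", "ry", "rz": the turn, a rotation vector about the tool's x, y, z in rad; "fingers": the opening, from -1 (shut) to 1 (fully open), so that 0 is half open. A call has 1 to 20 rows; each row is the pose to reach, as a shift and turn from the pose commanded when the call began, along the tool's axes at that moment; what a row does not reach only later rows make up. A row lasts 1/10 s, in which the tool goes at most 50 mm and 8.59 degrees, less where a joint would pass 70% of its speed; a pose out of reach is approached as far as the arm can. A call with a gripper value outside its range is refused whole. The fingers move at their own pace and stop on an object; the grip force is fixed at half the most. Time passes only in rows, so rows that repeat a pose let the fingers close. It gives the time, the measured TCP pose, the force and the opening at its end, in the units of the state.
- robot.observe(): the state, without advancing time (a new reading comes with each control period).
- robot.read_camera(name): name is "scene" or "side" or "wrist"; returns a dict with "pixels" (420x560x3 uint8, red, green, blue), "vfov" (degrees; the focal length in pixels is half the picture's height over the tangent of half this angle, whatever the lens; pixels are square), "cx", "cy" (the principal point, pixels), "R" (3x3) and "t" (3): a world point X has camera coordinates R X + t; the wrist camera has in their place "mount" (4x4, takes a point from camera to tool coordinates, whose origin is the TCP and whose axes are the tool frame's). Camera axes: x right, y down, z forward; pixel columns grow to the right and rows downward; lengths in m; the calibration is good to about 2 mm. The wrist camera is an equidistant fisheye: a pixel r from the principal point sees the ray r / f radians off the axis. A picture is of the moment at which its call begins: read the wrist's pose just before it. There is no depth.
- robot.job_done(): hands the job in, once; it reports no verdict.
The state is a dict: "time_s": time; "qpos": joint angles; "qvel": joint speeds; "effort": joint torques, N m; "tcp_pos": TCP position; "orientation": TCP orientation; "contact_force": force on the tool from outside, world axes, zero at the start; "torque": the same for the moment, N m; "finger_gap": finger opening in m.
Only numpy, scipy, OpenCV 4.12 (cv2) and the standard library are available. Lean on these libraries where they do the work, as an engineer would, in place of code of your own. Each camera call takes 0.05 s, during which the arm holds its last target. There are 200 camera calls.

TASK

Bring the tall jar under the sensor head: press the carousel's indexing plunger down with the fingertips to free it, turn the carousel by one hole towards the side that brings the tall jar there, and let the plunger spring back up into the hole so that the carousel is locked again. Only press and push: do not touch or lift the jars, and leave everything else on the bench alone.

Things in the scene. Friction and masses are not known exactly. Their poses are not given: they have to be found in the camera images.
- stand: fixed carousel stand: grey round base plate (316 mm), white drum, index ring on top (292 mm diameter, top 58 mm above the bench) with 8 holes 45 degrees apart on a 132 mm radius. A steel post 192 mm from the axis on its +x side carries the grey sensor head (lower end 201 mm above the bench). Origin on the vertical turning axis at bench height, z up.
- station (a point): the sample station on the stand: the point straight below the sensor head at cup-floor height, 75 mm from the turning axis along the stand's +x, 72 mm above the bench. A jar under the sensor has its origin here.
- knob_top (a point): centre of the flat top of the plunger's black round knob (36 mm diameter, 15 mm thick); the top is 125 mm above the bench when up, 110 mm when pressed home. It stands 165 mm from the turning axis at the end of the carousel's index arm, at the start opposite the station, and travels round with the carousel. Clear above and along its path.
- carousel (a joint): turning angle of the carousel on the stand, rad: 0 at the start, growing counter-clockwise seen from above. Holes are at every 0.785 rad (45 degrees); it can turn 1.65 rad either way. It turns with light friction (about 0.06 N m) and stays where it is left. While the pin is up in a hole it is locked with about 0.01 rad of play.
- plunger (a joint): plunger travel, m: 0 up, 0.015 pressed home, straight down; spring about 4 N at the start, 8 N home. Its pin enters the ring's hole from below. From 0.012 on the carousel is free, and a finger that keeps pressing the knob carries it round by friction. Let go between holes it rides under the ring (about 0.011) and pops up (under 0.002) at a hole, that is within about 1 degree of it.
- tall_jar: capped amber glass jar, 43 mm diameter, 100 mm tall with its white cap, loose in a cup of the carousel. Origin at the centre of its underside (72 mm above the bench), z up. It stands in one of the two cups next to the station, 45 degrees round the axis to either side.
- short_jar_a: capped amber glass jar, 43 mm diameter, 58 mm tall with its white cap, loose in a cup of the carousel. Origin at the centre of its underside (72 mm above the bench), z up. It stands in the cup on the other side of the station from the tall jar.
- short_jar_b: capped amber glass jar, 43 mm diameter, 58 mm tall with its white cap, loose in a cup of the carousel. Origin at the centre of its underside (72 mm above the bench), z up. It stands under the sensor at the start.
- reagent_a: bystander: white plastic bottle with a red cap, 72 mm diameter, 155 mm tall, right of the carousel. Origin at the centre of its underside.
- reagent_b: bystander: a second such bottle. Origin at the centre of its underside.
- beaker: bystander: open glass beaker, 68 mm diameter, 85 mm tall, left of the carousel. Origin at the centre of its underside.
- vial: bystander: capped amber vial, 28 mm diameter, 50 mm tall, beside the stand on its +y side. Origin at the centre of its underside.
- spare_lid: bystander: loose white jar lid, 48 mm diameter, 13 mm tall, beside the stand on its -y side. Origin at the centre of its underside.
- spatula: bystander: spatula lying on the bench in front and to the right, 180 mm long along its x.

How it is judged:
On the way:
1. the plunger is pressed down far enough to free the carousel (value of joint plunger above 0.0115 m), for 0.05 s.
At the end, for the whole second after the job is handed in: The tall jar stands under the sensor head (within 8 mm of the station), the plunger is up in its hole (joint under 4 mm), the carousel is at rest, and all three jars stand upright in their cups (horizontal distance between tall_jar and station below 0.008 m and value of joint plunger below 0.004 m and velocity of joint carousel between -0.05 and 0.05 rad/s and angle between each of tall_jar, short_jar_a, short_jar_b's own z axis and vertical below 0.1 rad and height (world z) of tall_jar between 0.066 and 0.078 m and height (world z) of short_jar_a between 0.066 and 0.078 m and height (world z) of short_jar_b between 0.066 and 0.078 m); the robot touches nothing.
It fails at once if a jar is touched by the robot (contact force between any of the fingers, the arm and tall_jar above 1 N or contact force between any of the fingers, the arm and short_jar_a above 1 N or contact force between any of the fingers, the arm and short_jar_b above 1 N).
It fails at once if a jar is lifted or tipped out of its cup (height (world z) of any of tall_jar, short_jar_a, short_jar_b above 0.082 m or angle between any of tall_jar, short_jar_a, short_jar_b's own z axis and vertical above 0.3 rad).
It fails at once if something else on the bench is shifted by more than 25 mm (distance of any of reagent_a, reagent_b, beaker, vial, spare_lid, spatula from where it was at the start of the episode above 0.025 m).
It also fails if it takes over 35 s, if anything falls off the work surface, if the arm or the gripper's body presses on something with over 40 N, if the wrist force passes 120 N, or if a joint passes its speed limit or range.

## Working session

There is one attempt and no reset: what is moved stays moved. The work goes in short steps, Python scripts to look and compute and a tool call to move; the robot and the scene stay as the last step left them, time stands still between calls to the robot, and variables do not carry over. Pictures are saved under pics/ and viewed, about 8 in all and at most 12, crops included, and the job is handed in when it is done.

Besides the shell and the picture viewer there is one more tool, called after "Call:" as name(argument=value, ...) on one line, values as JSON. arm_command: Moves the arm, as the interface text tells. Its arguments: {"type":"object","properties":{"deltas":{"type":"array"}},"required":["deltas"]}

```bash
mkdir -p pics; cat > h.py <<'E'
import numpy as np, cv2
from plant import robot
def cam(n):
    c=robot.read_camera(n); c['f']=c['pixels'].shape[0]/2/np.tan(np.radians(c['vfov'])/2); return c
def ray(c,u,v):
    R=np.array(c['R']);t=np.array(c['t']); d=R.T@np.array([(u-c['cx'])/c['f'],(v-c['cy'])/c['f'],1]); return -R.T@t,d
def onplane(c,u,v,z):
    o,d=ray(c,u,v); return o+d*(z-o[2])/d[2]
def proj(c,X):
    p=np.array(c['R'])@np.array(X)+np.array(c['t']); return p[:2]/p[2]*c['f']+[c['cx'],c['cy']]
E
python3 - <<'E'
from h import *
import pickle
for n in('scene','side'):
    c=cam(n); pickle.dump(c,open(n+'.pkl','wb')); cv2.imwrite(f'pics/{n}0.png',c['pixels'][:,:,::-1])
    print(n,c['f'],-np.array(c['R']).T@np.array(c['t']))
s=robot.observe();print(s['time_s'],s['tcp_pos'],s['orientation'])
E
```

```text
scene 489.19469648894204 [ 1.14786597 -0.54864949  1.17895872]
side 478.8615829472913 [-0.01516789  0.93415147  0.7207946 ]
0.1 [ 6.49411888e-01 -1.62347192e-05  2.13522766e-01] [-3.14146194e+00  5.65765157e-05  2.95570625e-03]
```

View pics/scene0.png

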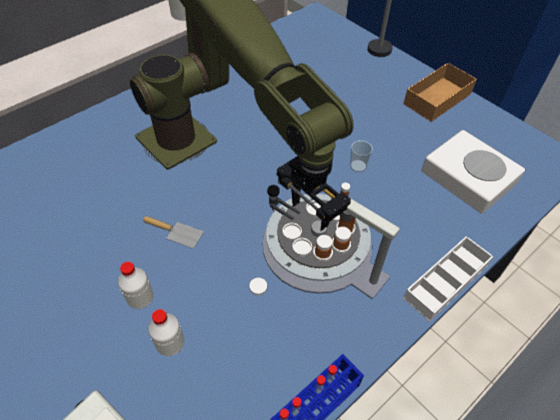

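View pics/side0.png

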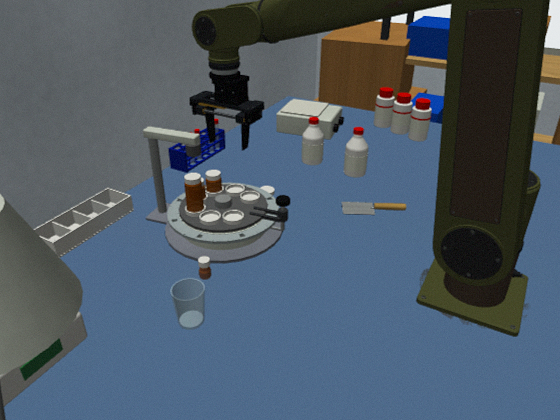

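The carousel is in front of the robot. The knob is at scene (273,191) and side (283,201), on the robot side, and the post is at the far side. The tall jar (side 194,192; scene 346,205) appears to be on the +y side. Next I'll measure.

```bash
python3 - <<'E'
import pickle
from h import *
S=pickle.load(open('scene.pkl','rb'));D=pickle.load(open('side.pkl','rb'))
a=cv2.resize(S['pixels'][160:300,250:400],None,fx=4,fy=4,interpolation=cv2.INTER_CUBIC)[:,:]
b=cv2.resize(D['pixels'][120:260,150:300],None,fx=4,fy=4,interpolation=cv2.INTER_CUBIC)
cv2.imwrite('pics/a.png',a[:,:,::-1]);cv2.imwrite('pics/b.png',b[:,:,::-1])
for n,c,(u0,v0,u1,v1) in(('scene',S,(262,180,284,203)),('side',D,(274,192,294,215))):
    g=c['pixels'][v0:v1,u0:u1].max(2); m=(g<38).astype(np.uint8)
    k,l,st,ce=cv2.connectedComponentsWithStats(m); print(n,[(s.tolist(),(x+[u0,v0]).round(1).tolist()) for s,x in zip(st[1:],ce[1:]) if s[4]>8])
for n,c,(u0,v0,u1,v1) in(('scene',S,(310,180,360,262)),('side',D,(180,165,225,200))):
    h=cv2.cvtColor(c['pixels'][v0:v1,u0:u1],cv2.COLOR_RGB2HSV); m=((h[...,1]<50)&(h[...,2]>170)).astype(np.uint8)
    k,l,st,ce=cv2.connectedComponentsWithStats(m); print(n,[(s.tolist(),(x+[u0,v0]).round(1).tolist()) for s,x in zip(st[1:],ce[1:]) if s[4]>15])
E
```

```text
scene [([17, 0, 5, 6, 20], [281.4, 181.9]), ([6, 6, 11, 11, 101], [273.0, 190.7]), ([8, 19, 7, 4, 17], [272.5, 201.1])]
side [([2, 3, 14, 12, 127], [282.6, 200.5]), ([0, 19, 13, 4, 35], [280.2, 212.9])]
scene [([31, 2, 9, 8, 55], [345.3, 185.5]), ([7, 14, 14, 6, 58], [323.5, 196.5]), ([38, 19, 12, 16, 113], [354.4, 206.3]), ([4, 23, 6, 5, 20], [316.8, 204.8]), ([0, 25, 6, 10, 43], [312.2, 210.4]), ([24, 36, 6, 4, 17], [337.0, 217.7]), ([26, 42, 20, 18, 175], [343.4, 232.0]), ([7, 55, 17, 13, 170], [324.5, 241.0]), ([30, 61, 11, 11, 28], [346.1, 247.9]), ([36, 63, 14, 19, 84], [355.0, 255.0]), ([3, 67, 8, 13, 20], [315.4, 253.2]), ([12, 70, 11, 10, 29], [328.8, 255.8])]
side [([26, 5, 15, 6, 77], [212.6, 172.5]), ([4, 8, 17, 7, 93], [191.8, 176.0])]
```

View pics/a.png

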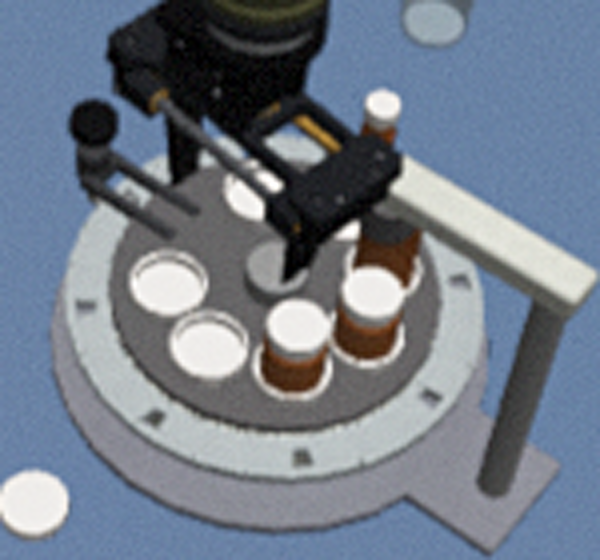

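View pics/b.png

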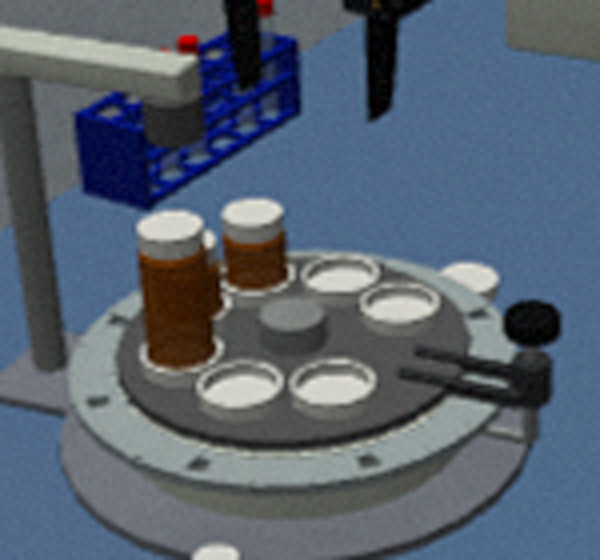

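```bash
python3 - <<'E'
import pickle
from h import *
S=pickle.load(open('scene.pkl','rb'));D=pickle.load(open('side.pkl','rb'))
def tri(p,q):
    (o1,d1),(o2,d2)=ray(S,*p),ray(D,*q); s=np.linalg.lstsq(np.c_[d1,-d2],o2-o1,rcond=None)[0]
    A,B=o1+d1*s[0],o2+d2*s[1]; return ((A+B)/2).round(4),np.linalg.norm(A-B).round(4)
print('knob tri',tri((273.2,190.6),(282.8,200.5)))
k1,k2=onplane(S,273.2,190.6,.121),onplane(D,282.8,200.5,.119);print('knob',k1,k2)
b=onplane(S,343.2,232.7,.13); a=onplane(S,324.2,240.5,.13);a2=onplane(D,213.2,172.8,.13);t=onplane(D,192.2,176.3,.17)
print('b',b,'a',a,a2,'tall',t)
k=(k1+k2)/2
ax=k+165/240*(b-k); u=(b-k)/np.linalg.norm(b-k); print('axis',ax[:2],'dist',np.linalg.norm((b-k)[:2]),'yaw',np.degrees(np.arctan2(u[1],u[0])))
for n,p in(('a',a),('a2',a2),('t',t)): d=(p-ax)[:2];print(n,np.hypot(*d),np.degrees(np.arctan2(d[1],d[0])))
# least squares for axis, yaw
from scipy.optimize import least_squares
def res(x):
    c,y=x[:2],x[2];P=lambda r,g:c+r*np.array([np.cos(y+g),np.sin(y+g)]);q=np.pi/4
    return np.r_[P(.165,np.pi)-k1[:2],P(.165,np.pi)-k2[:2],P(.075,0)-b[:2],P(.075,-q)-a[:2],P(.075,-q)-a2[:2],P(.075,q)-t[:2]]
r=least_squares(res,[*ax[:2],0]);print(r.x,np.degrees(r.x[2]),(r.fun*1000).round(1))
c,y=r.x[:2],r.x[2]
for g in range(180,130,-5): print(g,(c+.165*np.array([np.cos(y+np.radians(g)),np.sin(y+np.radians(g))])).round(4))
for z,cc,n in((.058,S,'s'),(.058,D,'d')):
    print(n,proj(cc,[*c,z]))
E
```

```text
knob tri (array([0.4663, 0.041 , 0.1176]), np.float64(0.0012))
knob [0.46903958 0.03943843 0.121     ] [0.4648628  0.04253637 0.119     ]
b [0.70490172 0.07933211 0.13      ] a [0.68997606 0.02393653 0.13      ] [0.68730274 0.02352804 0.13      ] tall [0.67357546 0.12589988 0.17      ]
axis [0.63054218 0.06734939] dist 0.24102027357205222 yaw 9.154271002597234
a 0.07360069663750289 -36.14586845983377
a2 0.07170824302891322 -37.669530675697516
t 0.07266376828268735 53.68496117366794
[0.62934514 0.06701142 0.15725182] 9.009865761117819 [-2.7  1.7  1.5 -1.4 -1.5 -0.6  0.1 -1.   2.7 -0.6 -0.2  1.8]
180 [0.4664 0.0412]
175 [0.4647 0.0555]
170 [0.4644 0.0699]
165 [0.4652 0.0842]
160 [0.4674 0.0985]
155 [0.4707 0.1125]
150 [0.4753 0.1261]
145 [0.481  0.1393]
140 [0.4879 0.152 ]
135 [0.4958 0.164 ]
s [317.8722267 233.2739147]
d [223.21304091 208.79084228]
```

Call:
arm_command(deltas=[{"dx":-20,"dy":-4,"fingers":-1},{"dx":-50,"dy":-10,"fingers":-1},{"dx":-80,"dy":-18,"fingers":-1},{"dx":-110,"dy":-25,"fingers":-1},{"dx":-140,"dy":-32,"fingers":-1},{"dx":-165,"dy":-38,"fingers":-1},{"dx":-183,"dy":-41,"fingers":-1},{"dx":-183,"dy":-41,"dz":20,"fingers":-1},{"dx":-183,"dy":-41,"dz":40,"fingers":-1},{"dx":-183,"dy":-41,"dz":60,"fingers":-1},{"dx":-183,"dy":-41,"dz":70,"fingers":-1},{"dx":-183,"dy":-41,"dz":70,"fingers":-1},{"dx":-183,"dy":-41,"dz":70,"fingers":-1}])

```text
schema error: expected keys dx, dy, dz, rx, ry, rz, fingers
```

```bash
python3 - <<'E'
from h import *
s=robot.observe();print(s['time_s'],s['tcp_pos'],s['contact_force'],s['finger_gap'])
S=cam('scene');D=cam('side')
f=lambda c,u,v:cv2.resize(c['pixels'][v:v+100,u:u+100],None,fx=4,fy=4,interpolation=cv2.INTER_CUBIC)[:,:,::-1]
cv2.imwrite('pics/c.png',np.hstack([f(S,220,130),f(D,230,130)]))
for c in (S,D): print(proj(c,s['tcp_pos']),proj(c,[.4664,.0412,.125]))
E
```

```text
0.1 [ 6.49411888e-01 -1.62347192e-05  2.13522766e-01] [-0.31387961 -0.11265214  0.49969136] 0.09525445454842307
[308.68198653 216.40289217] [273.06465303 188.83650916]
[228.45446402 143.80706294] [282.53564898 198.00107528]
```

View pics/c.png

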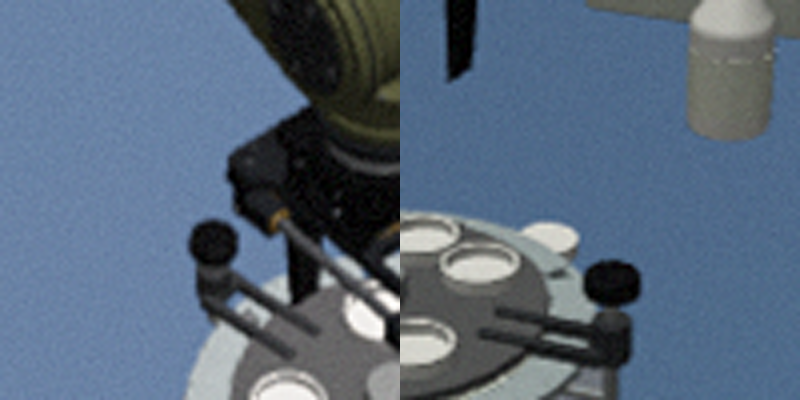

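The move was refused because every key is required, so nothing moved. The picture shows the unchanged knob at scene (273,190) and side (283,200). I'm repeating the move with all keys.

Call:
arm_command(deltas=[{"dx":-20,"dy":-4,"dz":0,"rx":0,"ry":0,"rz":0,"fingers":-1},{"dx":-50,"dy":-10,"dz":0,"rx":0,"ry":0,"rz":0,"fingers":-1},{"dx":-80,"dy":-18,"dz":0,"rx":0,"ry":0,"rz":0,"fingers":-1},{"dx":-110,"dy":-25,"dz":0,"rx":0,"ry":0,"rz":0,"fingers":-1},{"dx":-140,"dy":-32,"dz":0,"rx":0,"ry":0,"rz":0,"fingers":-1},{"dx":-165,"dy":-38,"dz":0,"rx":0,"ry":0,"rz":0,"fingers":-1},{"dx":-183,"dy":-41,"dz":0,"rx":0,"ry":0,"rz":0,"fingers":-1},{"dx":-183,"dy":-41,"dz":20,"rx":0,"ry":0,"rz":0,"fingers":-1},{"dx":-183,"dy":-41,"dz":40,"rx":0,"ry":0,"rz":0,"fingers":-1},{"dx":-183,"dy":-41,"dz":60,"rx":0,"ry":0,"rz":0,"fingers":-1},{"dx":-183,"dy":-41,"dz":70,"rx":0,"ry":0,"rz":0,"fingers":-1},{"dx":-183,"dy":-41,"dz":70,"rx":0,"ry":0,"rz":0,"fingers":-1},{"dx":-183,"dy":-41,"dz":70,"rx":0,"ry":0,"rz":0,"fingers":-1}])

```text
time_s: 1.5
tcp_pos: [0.4673, 0.041, 0.1452]
orientation: [-3.142, 0.0, -0.001]
contact_force: [0.1, -0.4, 0.1]
finger_gap: 0.0011
```

```bash
python3 - <<'E'
from h import *
s=robot.observe();print(s['time_s'],s['tcp_pos'],s['orientation'],s['contact_force'],s['finger_gap'])
S=cam('scene');D=cam('side')
f=lambda c,u,v:cv2.resize(c['pixels'][v:v+100,u:u+100],None,fx=4,fy=4,interpolation=cv2.INTER_CUBIC)[:,:,::-1]
cv2.imwrite('pics/d.png',np.hstack([f(S,220,130),f(D,230,130)]))
for c in (S,D): print(proj(c,s['tcp_pos']),proj(c,[.4664,.0412,.125]))
E
```

```text
1.5 [0.46731263 0.04096113 0.14518193] [-3.14155044e+00  7.49628998e-05 -7.44401668e-04] [ 0.0585044  -0.42178835  0.097777  ] 0.001130120236933234
[273.2242277  184.37550278] [273.06465303 188.83650916]
[282.33362688 190.72233653] [282.53564898 198.00107528]
```

View pics/d.png

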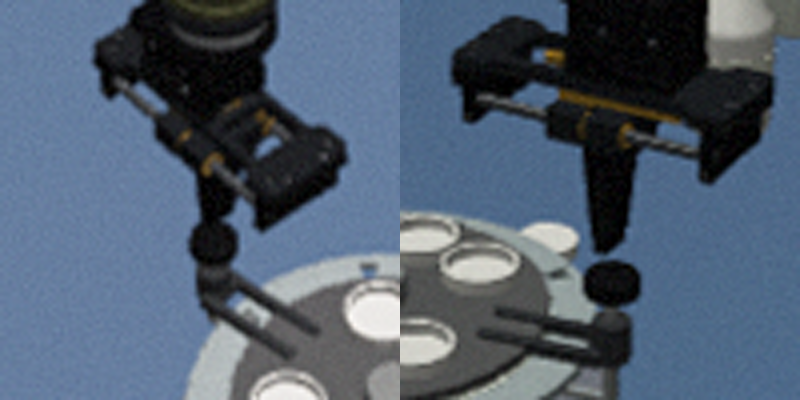

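The tip sits over the knob and is about 1–2 px off towards +x in the side view, so I'll shift it 2 mm and press.

Call:
arm_command(deltas=[{"dx":-2,"dy":0,"dz":8,"rx":0,"ry":0,"rz":0,"fingers":-1},{"dx":-2,"dy":0,"dz":16,"rx":0,"ry":0,"rz":0,"fingers":-1},{"dx":-2,"dy":0,"dz":21,"rx":0,"ry":0,"rz":0,"fingers":-1},{"dx":-2,"dy":0,"dz":25,"rx":0,"ry":0,"rz":0,"fingers":-1},{"dx":-2,"dy":0,"dz":29,"rx":0,"ry":0,"rz":0,"fingers":-1},{"dx":-2,"dy":0,"dz":32,"rx":0,"ry":0,"rz":0,"fingers":-1},{"dx":-2,"dy":0,"dz":34,"rx":0,"ry":0,"rz":0,"fingers":-1},{"dx":-2,"dy":0,"dz":35,"rx":0,"ry":0,"rz":0,"fingers":-1},{"dx":-2,"dy":0,"dz":35,"rx":0,"ry":0,"rz":0,"fingers":-1}])

```text
time_s: 2.5
tcp_pos: [0.4648, 0.0409, 0.1104]
orientation: [3.141, 0.0, -0.002]
contact_force: [-5.2, -0.3, 8.8]
finger_gap: 0.0004
```

```bash
python3 - <<'E'
from h import *
s=robot.observe();print(s['tcp_pos'],s['contact_force'],s['qpos'])
v=np.array([-.1645,-.0261])
for d in np.arange(2.5,47.6,2.5):
    t=-np.radians(d);w=np.array([[np.cos(t),-np.sin(t)],[np.sin(t),np.cos(t)]])@v-v
    print(d,'dx %.1f dy %.1f rz %.4f'%(w[0]*1e3,-w[1]*1e3,-t))
E
```

```text
[0.46481993 0.04091079 0.11043892] [-5.23038731 -0.33342652  8.8009722 ] [-2.71885110e-02 -2.03079852e-01  2.14830556e+00 -2.50425450e-04
  1.19751607e+00 -2.71984374e-02]
2.5 dx -1.0 dy -7.2 rz 0.0436
5.0 dx -1.6 dy -14.4 rz 0.0873
7.5 dx -2.0 dy -21.7 rz 0.1309
10.0 dx -2.0 dy -29.0 rz 0.1745
12.5 dx -1.7 dy -36.2 rz 0.2182
15.0 dx -1.1 dy -43.5 rz 0.2618
17.5 dx -0.2 dy -50.7 rz 0.3054
20.0 dx 1.0 dy -57.8 rz 0.3491
22.5 dx 2.5 dy -64.9 rz 0.3927
25.0 dx 4.4 dy -72.0 rz 0.4363
27.5 dx 6.5 dy -78.9 rz 0.4800
30.0 dx 9.0 dy -85.7 rz 0.5236
32.5 dx 11.7 dy -92.5 rz 0.5672
35.0 dx 14.8 dy -99.1 rz 0.6109
37.5 dx 18.1 dy -105.5 rz 0.6545
40.0 dx 21.7 dy -111.8 rz 0.6981
42.5 dx 25.6 dy -118.0 rz 0.7418
45.0 dx 29.7 dy -124.0 rz 0.7854
47.5 dx 34.1 dy -129.7 rz 0.8290
```

Call:
arm_command(deltas=[{"dx":-0.4,"dy":-3,"dz":0.5,"rx":0,"ry":0,"rz":0.018,"fingers":-1},{"dx":-1.0,"dy":-7.2,"dz":0.5,"rx":0,"ry":0,"rz":0.0436,"fingers":-1},{"dx":-1.6,"dy":-14.4,"dz":0.5,"rx":0,"ry":0,"rz":0.0873,"fingers":-1},{"dx":-2.0,"dy":-21.7,"dz":0.5,"rx":0,"ry":0,"rz":0.1309,"fingers":-1},{"dx":-2.0,"dy":-29.0,"dz":0.5,"rx":0,"ry":0,"rz":0.1745,"fingers":-1},{"dx":-1.7,"dy":-36.2,"dz":0.5,"rx":0,"ry":0,"rz":0.2182,"fingers":-1},{"dx":-1.1,"dy":-43.5,"dz":0.5,"rx":0,"ry":0,"rz":0.2618,"fingers":-1},{"dx":-0.2,"dy":-50.7,"dz":0.5,"rx":0,"ry":0,"rz":0.3054,"fingers":-1},{"dx":1.0,"dy":-57.8,"dz":0.5,"rx":0,"ry":0,"rz":0.3491,"fingers":-1},{"dx":1.0,"dy":-57.8,"dz":0.5,"rx":0,"ry":0,"rz":0.3491,"fingers":-1},{"dx":1.0,"dy":-57.8,"dz":0.5,"rx":0,"ry":0,"rz":0.3491,"fingers":-1}])

```text
time_s: 3.6
tcp_pos: [0.467, 0.0994, 0.1108]
orientation: [-3.093, 0.545, -0.003]
contact_force: [-2.0, 0.4, 8.2]
finger_gap: 0.0002
```

```bash
python3 - <<'E'
from h import *
s=robot.observe();print(s['time_s'],s['tcp_pos'],s['contact_force'])
S=cam('scene');D=cam('side')
f=lambda c,u,v:cv2.resize(c['pixels'][v:v+130,u:u+130],None,fx=3,fy=3,interpolation=cv2.INTER_CUBIC)[:,:,::-1]
cv2.imwrite('pics/e.png',np.hstack([f(S,250,150),f(D,170,130)]))
E
```

```text
3.6 [0.46702591 0.09935076 0.1107952 ] [-1.95782862  0.358605    8.17057245]
```

View pics/e.png

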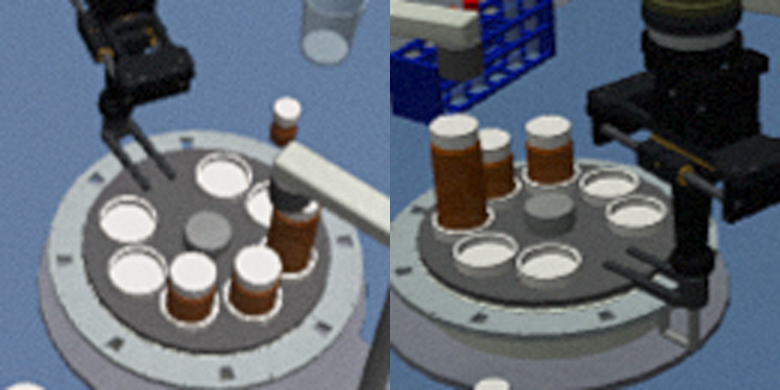

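The tall jar is swinging towards the sensor, with the caps now at scene (336,239) and (314,241). The knob is following the finger. Next I'll check the carousel angle and compute the rest of the arc in the present tool axes.

```bash
python3 - <<'E'
from h import *
from scipy.spatial.transform import Rotation as Ro
s=robot.observe();p=np.array(s['tcp_pos']);R=Ro.from_rotvec(s['orientation']).as_matrix()
c=np.array([.6293,.0670])
S=cam('scene')
h=cv2.cvtColor(S['pixels'],cv2.COLOR_RGB2HSV);m=((h[...,1]<50)&(h[...,2]>170)).astype(np.uint8)
k,l,st,ce=cv2.connectedComponentsWithStats(m)
for name,q0,q1 in(('b',(343.4,232.0),(335.7,239.3)),('a',(324.5,241.0),(314.3,240.7))):
    q1=min(ce[1:],key=lambda e:np.hypot(*(e-q1)))
    an=[np.degrees(np.arctan2(*(onplane(S,*q,.129)[:2]-c)[::-1])) for q in(q0,q1)];print(name,q1,an,an[1]-an[0])
v=p[:2]-c;print('tcp ang',np.degrees(np.arctan2(v[1],v[0]))-189.01+0, np.hypot(*v))
for d in list(np.arange(2.5,22.6,2.5))+[23.5,24.7,25.5]:
    t=-np.radians(d);w=np.array([[np.cos(t),-np.sin(t)],[np.sin(t),np.cos(t)]])@v-v
    x=R.T@np.r_[w,0];print(d,(x*1e3).round(1),round(-t,4))
E
```

```text
b [335.69811321 237.60377358] [np.float64(11.438691883641072), np.float64(-10.260725841895383)] -21.699417725536456
a [314.03184713 240.13375796] [np.float64(-34.81647389994335), np.float64(-55.725367109042466)] -20.90889320909912
tcp ang -20.23854079121608 0.16546477650763275
2.5 [-0.9 -7.2  0. ] 0.0436
5.0 [ -1.6 -14.3   0. ] 0.0873
7.5 [ -1.9 -21.6   0. ] 0.1309
10.0 [ -1.9 -28.8   0. ] 0.1745
12.5 [ -1.6 -36.    0. ] 0.2182
15.0 [ -1.  -43.2   0.1] 0.2618
17.5 [ -0.  -50.3   0.1] 0.3054
20.0 [  1.2 -57.5   0.1] 0.3491
22.5 [  2.8 -64.5   0.1] 0.3927
23.5 [  3.5 -67.3   0.1] 0.4102
24.7 [  4.4 -70.6   0.1] 0.4311
25.5 [  5.1 -72.9   0.1] 0.4451
```

Call:
arm_command(deltas=[{"dx":-0.4,"dy":-3,"dz":0.3,"rx":0,"ry":0,"rz":0.018,"fingers":-1},{"dx":-0.9,"dy":-7.2,"dz":0.3,"rx":0,"ry":0,"rz":0.0436,"fingers":-1},{"dx":-1.6,"dy":-14.3,"dz":0.3,"rx":0,"ry":0,"rz":0.0873,"fingers":-1},{"dx":-1.9,"dy":-21.6,"dz":0.3,"rx":0,"ry":0,"rz":0.1309,"fingers":-1},{"dx":-1.9,"dy":-28.8,"dz":0.3,"rx":0,"ry":0,"rz":0.1745,"fingers":-1},{"dx":-1.6,"dy":-36,"dz":0.3,"rx":0,"ry":0,"rz":0.2182,"fingers":-1},{"dx":-1,"dy":-43.2,"dz":0.3,"rx":0,"ry":0,"rz":0.2618,"fingers":-1},{"dx":0,"dy":-50.3,"dz":0.3,"rx":0,"ry":0,"rz":0.3054,"fingers":-1},{"dx":1.2,"dy":-57.5,"dz":0.3,"rx":0,"ry":0,"rz":0.3491,"fingers":-1},{"dx":2.8,"dy":-64.5,"dz":0.3,"rx":0,"ry":0,"rz":0.3927,"fingers":-1},{"dx":3.5,"dy":-67.3,"dz":0.3,"rx":0,"ry":0,"rz":0.4102,"fingers":-1},{"dx":4.2,"dy":-70,"dz":0.3,"rx":0,"ry":0,"rz":0.427,"fingers":-1},{"dx":4.2,"dy":-70,"dz":0.3,"rx":0,"ry":0,"rz":0.427,"fingers":-1},{"dx":4.2,"dy":-70,"dz":0.3,"rx":0,"ry":0,"rz":0.427,"fingers":-1}])

```text
time_s: 5.15
tcp_pos: [0.4962, 0.1636, 0.1112]
orientation: [-2.905, 1.187, -0.007]
contact_force: [0.9, -0.6, 7.8]
finger_gap: 0.0005
```

```bash
cat > ang.py <<'E'
from h import *
s=robot.observe();p=np.array(s['tcp_pos']);print(s['time_s'],p,s['contact_force'])
c=np.array([.6293,.0670]);v=p[:2]-c;print('tcp ang',np.degrees(np.arctan2(v[1],v[0]))-189.01)
S=cam('scene');D=cam('side')
h=cv2.cvtColor(S['pixels'],cv2.COLOR_RGB2HSV);m=((h[...,1]<50)&(h[...,2]>170)).astype(np.uint8)
k,l,st,ce=cv2.connectedComponentsWithStats(m)
for name,q0,g in(('b',(343.4,232.0),11.4),('a',(324.5,241.0),-34.8)):
    t=np.radians(g-45);X=[*(c+.075*np.array([np.cos(t),np.sin(t)])),.129]
    q1=min((e for e,z in zip(ce[1:],st[1:]) if z[4]>60),key=lambda e:np.hypot(*(e-proj(S,X))))
    an=[np.degrees(np.arctan2(*(onplane(S,*q,.129)[:2]-c)[::-1])) for q in(q0,q1)];print(name,proj(S,X),q1,an[1]-an[0])
f=lambda c,u,v:cv2.resize(c['pixels'][v:v+130,u:u+130],None,fx=3,fy=3,interpolation=cv2.INTER_CUBIC)[:,:,::-1]
import sys
cv2.imwrite('pics/%s.png'%sys.argv[1],np.hstack([f(S,250,150),f(D,170,130)]))
E
python3 ang.py f
```

```text
5.15 [0.49618091 0.16356576 0.11119337] [ 0.86697605 -0.637064    7.77422721]
tcp ang -44.96746214922962
b [325.07897123 240.82601835] [324.63190184 240.85276074] -45.93427907341343
a [303.10592808 235.73178837] [296.32198142 233.28482972] -58.062507221564985
```

Call:
arm_command(deltas=[{"dx":0,"dy":0,"dz":-1,"rx":0,"ry":0,"rz":0,"fingers":-1},{"dx":0,"dy":0,"dz":-2,"rx":0,"ry":0,"rz":0,"fingers":-1},{"dx":0,"dy":0,"dz":-4,"rx":0,"ry":0,"rz":0,"fingers":-1},{"dx":0,"dy":0,"dz":-6,"rx":0,"ry":0,"rz":0,"fingers":-1},{"dx":0,"dy":0,"dz":-8,"rx":0,"ry":0,"rz":0,"fingers":-1},{"dx":0,"dy":0,"dz":-8,"rx":0,"ry":0,"rz":0,"fingers":-1}])

```text
time_s: 5.85
tcp_pos: [0.4961, 0.1635, 0.119]
orientation: [-2.905, 1.188, -0.007]
contact_force: [1.9, 0.8, 7.2]
finger_gap: 0.0007
```

At z = 0.119 the knob still pushes back with 7 N. The pin has risen past the riding height (0.011), so it is in the hole. I'll retreat and check.

Call:
arm_command(deltas=[{"dx":0,"dy":0,"dz":-3,"rx":0,"ry":0,"rz":0,"fingers":-1},{"dx":0,"dy":0,"dz":-6,"rx":0,"ry":0,"rz":0,"fingers":-1},{"dx":0,"dy":0,"dz":-12,"rx":0,"ry":0,"rz":0,"fingers":-1},{"dx":0,"dy":0,"dz":-30,"rx":0,"ry":0,"rz":0,"fingers":-1},{"dx":0,"dy":0,"dz":-60,"rx":0,"ry":0,"rz":0,"fingers":-1},{"dx":-30,"dy":0,"dz":-100,"rx":0,"ry":0,"rz":0,"fingers":-1},{"dx":-60,"dy":0,"dz":-130,"rx":0,"ry":0,"rz":0,"fingers":-1},{"dx":-60,"dy":0,"dz":-130,"rx":0,"ry":0,"rz":0,"fingers":-1},{"dx":-60,"dy":0,"dz":-130,"rx":0,"ry":0,"rz":0,"fingers":-1}])

```text
time_s: 6.75
tcp_pos: [0.4504, 0.2053, 0.2467]
orientation: [2.908, -1.187, -0.0]
contact_force: [0.0, 0.3, 0.2]
finger_gap: 0.0008
```

```bash
python3 ang.py g; python3 - <<'E'
from h import *
S=cam('scene');D=cam('side')
for c in(S,D):
    u,v=proj(c,[.4958,.164,.119]).astype(int); g=c['pixels'][v-14:v+15,u-14:u+15].max(2)
    k,l,st,ce=cv2.connectedComponentsWithStats((g<38).astype(np.uint8)); print([(s.tolist(),(x+[u-14,v-14]).round(1)) for s,x in zip(st[1:],ce[1:]) if s[4]>20], 'up',proj(c,[.4958,.164,.120]),'riding',proj(c,[.4958,.164,.109]))
E
```

```text
6.75 [0.45041901 0.20528327 0.24668879] [0.01473225 0.27289345 0.24106395]
tcp ang -46.71567904740084
b [325.07897123 240.82601835] [324.49689441 240.93167702] -46.23370415095448
a [303.10592808 235.73178837] [296.39432177 233.31545741] -57.927741932646455
[([9, 10, 11, 11, 97], array([311.1, 175.6])), ([10, 22, 7, 7, 31], array([309.9, 186.5]))] up [311.53899457 174.89901947] riding [311.30100038 177.42214267]
[([6, 9, 23, 16, 178], array([246.1, 221.2]))] up [245.60412849 220.24245243] riding [245.74474164 224.24262937]
```

View pics/g.png

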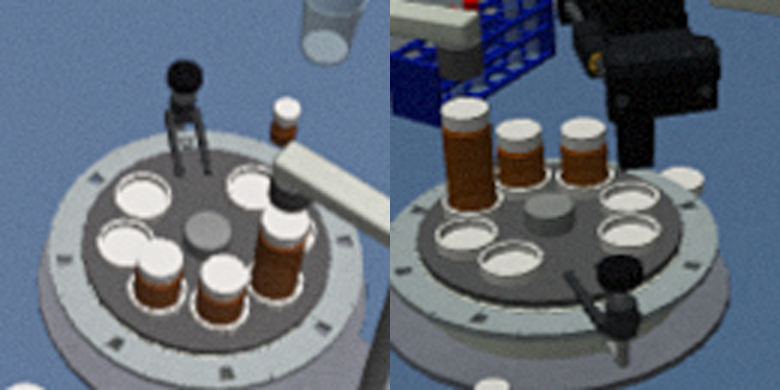

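The tall jar stands under the head (crop 285,225). The knob is up, and cap b at (324.5,240.9) lies where cap a was at the start (324.5,241.0), which is one hole on. I'm handing in.

```bash
python3 -c "from plant import robot; print(robot.job_done())"
```

```text
the job is handed in; nothing more can be done
None
```

The tall jar is under the sensor head and the job was handed in at about 7 s on the robot's clock; no verdict is reported. I pressed the knob to about 14.6 mm of travel with about 9 N. I then dragged it 45° clockwise seen from above, let the pin come up into the next hole, and moved the gripper clear.

**Last checks:**
- **Plunger:** while lifting, the knob still pushed back with about 7 N at z = 0.119 m, well above the riding height, so the pin was in the hole. After the release, both cameras saw the knob within about 1 px of its expected up height.
- **Carousel angle:** short jar b's cap is within 0.1 px of where short jar a's cap was at the start. That agrees with the finger's 45.0° of travel.
- **Jars and bench:** all three jars stand upright, and the tool's contact force was about 0 N. I made no separate measurement of the bystanders.

**What disagreed:**
- The angle from short jar b's cap came out at 46.2° about my fitted axis. I put the gap down to error in that axis, since the cap position itself matched.
- The angle from short jar a's cap came out at 58°, probably because its blob merged with the white empty cup behind it, so I ignored it.
- The first move call was refused for missing keys. Nothing moved, and I sent it again in full.

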